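# Bolt the sprung lid of the fan press

### The job

Bolt the fan press shut: push its sprung lid down against the springs and slide the square steel bolt on it fully home through its keeper, so that the bolt alone keeps the lid down when you let go. The keeper was screwed on by hand and sits a little high or low, so feel for the height at which the bolt goes in. Leave the tin, the dish and the tray of seal stones where they are.

Things in the scene. Friction and masses are not known exactly. Their poses are not given: they have to be found in the camera images.
- case: Fan press: fixed wooden box, 130 mm (x) by 400 mm (y). Origin: centre of its underside. The hinged lid covers y = -195 to +75 mm, its top 100 mm up when level; a fixed dark deck, top 92 mm up, covers y = 85 to 200 mm. The bolt lies on the lid along x = 0 and slides towards +y, into the keeper standing on the deck.
- lid (a joint): Lid angle about its hinge (along the case's x, at y = -195 mm, 94 mm up). 0 = level, positive = keeper end raised. Springs hold it up at a stop at 0.065 rad, where it starts; bottom stop at -0.037. Pressing at the knob takes 2 to 13 N, more the lower. Held by the bolt in the keeper it rests between about -0.03 and 0.037 rad; unbolted it springs back up.
- bolt (a joint): Slide of the bolt towards the keeper (m): 0 = drawn back, 0.050 = fully home at its stop; starts at 0 to 0.012. About 2 N friction holds it. Flat-ended steel bar, 14 mm (x) by 12 mm (z); its axis is 12 mm above the lid's top. Lid level, its tip is at case y = 85 mm + joint value, 112 mm up (280 mm + value from the hinge); it meets the keeper at a value of about 0.020.
- bolt_knob (a point): Grip point on the bolt's upright steel tab: 12 mm thick (case x), 22 mm wide (along y), 36 mm tall. The point is on its centre line, 16 mm below its top, 38 mm above the lid's top; lid level, at case x = 0, y = -45 mm + bolt value, z = 138 mm. Two staples, 30 mm wide, rise 24 mm above the lid's top, 38 mm behind and 95 mm ahead of the drawn-back tab; its x sides are free.
- keeper_nominal (a point): Nominal middle of the keeper's mouth, on its near face: case x = 0, y = 105 mm, z = 112 mm. The keeper is a fixed upright steel plate 44 mm wide, 14 mm thick, top 38 mm above the mouth's middle; mouth 24 mm wide, 15 mm high. The real mouth sits up to 9 mm above or below this point (not measured), true in x and y. With the lid fully up the bolt strikes the plate above the mouth.
- tin: Bystander: round dark wooden ink-paste tin, 60 mm across, 26 mm high, loose on the table. Origin: centre of its underside.
- dish: Bystander: white ceramic dish, 90 mm across, 28 mm high, loose on the table. Origin: centre of its underside.
- seal_tray: Bystander: white tray of seal stones, 75 by 115 mm, 34 mm high, loose on the table. Origin: centre of its underside.

How it is judged:
By the outcome, as a careful person would: the job done as asked, in the order asked, and still so for the second after the job is handed in, with the robot touching nothing.
It also fails if it takes over 69 s, if anything falls off the work surface, if the arm or the gripper's body presses on something with over 40 N, if the wrist force passes 120 N, or if a joint passes its speed limit or range.

### The arm

A 6-joint arm with a two-finger parallel gripper is mounted at the origin on the work surface. World frame = base frame: x ahead of the robot, y to its left, z up, the work surface at z = 0. Lengths are in m, angles in rad, forces in N, time in s.
With the tool pointing down it reaches from about 0.225 to 0.875 m from the base axis. Payload 3.4 kg.
Tool frame: the origin (TCP) lies at the very end of the fingers, on their centre line; the grasp point (between the pads) lies 19 mm behind it; z points along the fingers, y is the line along which they close (so a half turn about z gives the same grasp; the last joint's range is limited). The gripper opens to 85 mm and grips with 20 to 120 N. Pads are 22 mm wide; open, the fingers measure 114 mm over their backs; the gripper's body (76 mm by 85 mm) begins 54 mm behind the grasp point. The pads swing forward as they close: fully open they stand 13 mm farther back than shut.
Start: joints at [-0.121, 0.276, 1.505, -0, 1.361, -0.121], TCP at [0.575, -0, 0.231] pointing down, gripper open.
Joint ranges: [-2.89, 2.89], [-0.75, 2.08], [0.22, 2.7], [-1.18, 4.32], [0.11, 2.71], [-2.7, 2.7]. Speed limits (rad/s): [2.57, 2.57, 3.14, 3.14, 3.14, 3.14].

### API

Orientations are given as a unit quaternion [w, x, y, z].
In Python, from rig import manip, eyes gives the robot as it stands.
- The arm moves only by the tool servo_tool, never from a script. Its argument "series" is text: rows parted by semicolons, each of 7 numbers parted by spaces: the shift along the tool's x, y, z in m, then the turn, a rotation vector about the tool's x, y, z in degrees, then the closure, from 0 (fully open) to 1 (shut). In form: dx dy dz ax ay az fingers; .... A call has 1 to 5 rows; each row is the pose to reach, as a shift and turn from the pose commanded when the call began, along the tool's axes at that moment; what a row does not reach only later rows make up. A row lasts 1/10 s, in which the tool goes at most 50 mm and 8.59 degrees, less where a joint would pass 70% of its speed; a pose out of reach is approached as far as the arm can. A call with a gripper value outside its range is refused whole. The fingers move at their own pace and stop on an object; "squeeze" is the grip in N (left out, the last holds). Time passes only in rows, so rows that repeat a pose let the fingers close. It gives the time, the measured TCP pose, the force, the opening and the grip force at its end, in the units of the state.
- manip.get_state(): the state, without advancing time (a new reading comes with each control period).
- eyes.get_image(name): name is "scene" or "side" or "wrist"; returns the picture (400x640x3 uint8, red, green, blue); there is no depth.
- eyes.camera_info(name): a dict with "fx", "fy", "cx", "cy" (pixels), "eye" and "orientation" of the camera in the world. Camera axes: x right, y down, z forward; pixel columns grow to the right and rows downward; lengths in m; the calibration is good to about 2 mm. A picture is of the moment at which its call begins: read the wrist's pose just before it. camera_info takes no time and is no camera call; for the wrist camera it gives the pose at the moment of the call.
- manip.sign_off(): hands the job in; it is judged then, once.
The state is a dict: "clock": time; "qpos": joint angles; "qd": joint speeds; "effort": joint torques, N m; "position": TCP position; "ee_rot": TCP orientation; "contact_force": force on the tool from outside, world axes, zero at the start; "moment": the same for the moment, N m; "width": finger opening in m; "gripper_force": force on a finger pad.
Only numpy, scipy, OpenCV 4.12 (cv2) and the standard library are available. Lean on these libraries where they do the work, as an engineer would, in place of code of your own. Each camera call takes 0.05 s, during which the arm holds its last target. There are 200 camera calls.

## Working session

There is one attempt and no reset: what is moved stays moved. The work goes in short steps, Python scripts to look and compute and a tool call to move; the robot and the scene stay as the last step left them, time stands still between calls to the robot, and variables do not carry over. Pictures are saved under pics/ and viewed, at most 10 in all, crops included, and the job is handed in when it is done.

Besides the shell and the picture viewer there is one more tool, called after "Call:" as name(argument=value, ...) on one line, values as JSON. servo_tool: Moves the arm, as the interface text tells. Its arguments: {"type":"object","properties":{"series":{"type":"string"},"squeeze":{"type":"number"}},"required":["series"]}

```bash
mkdir -p pics; python3 - <<'E'
from rig import manip, eyes
import cv2,numpy as np
for n in("scene","side"):
    im=eyes.get_image(n); cv2.imwrite(f"pics/{n}0.png",im[...,::-1])
    print(n,eyes.camera_info(n))
print(manip.get_state())
E
```

```text
scene {'fx': 507.45610340261385, 'fy': 507.45610340261385, 'cx': 314.8573591964722, 'cy': 196.1766707342396, 'eye': array([0.98836056, 0.59951234, 0.99771948]), 'orientation': array([-0.09369091,  0.28104061,  0.90383455, -0.30874148])}
side {'fx': 501.94761218646124, 'fy': 501.94761218646124, 'cx': 313.81239568755825, 'cy': 199.64781294568817, 'eye': array([0.28369502, 0.64337003, 0.81499365]), 'orientation': array([ 0.08238478, -0.2019525 ,  0.89963826, -0.37825776])}
{'clock': 0.1, 'qpos': array([-1.21008275e-01,  2.76550560e-01,  1.50603716e+00,  3.58383448e-06,
        1.36071426e+00, -1.21003787e-01]), 'qd': array([ 0.00099223,  0.00077267, -0.00318715, -0.0010009 , -0.00079607,
        0.00078353]), 'effort': array([ 1.55745878e-03, -4.17697620e+01, -2.46405226e+01, -1.74112388e-04,
        5.80947395e-03,  2.85749664e-07]), 'position': array([5.74510934e-01, 5.06115513e-05, 2.30503292e-01]), 'ee_rot': array([-6.73952636e-04,  7.07108375e-01,  7.07104671e-01, -5.25591667e-04]), 'contact_force': array([ 0.34032556, -0.78512126, -0.29828117]), 'moment': array([ 0.01728912,  0.04092584, -0.03444382]), 'gripper_force': 0.0, 'width': 0.08527716016992838}
```

View pics/scene0.png

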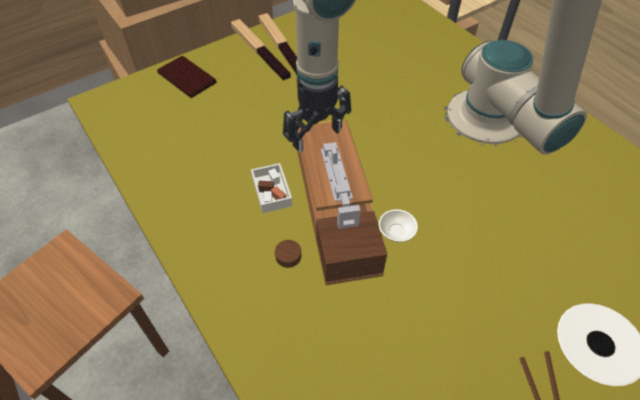

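View pics/side0.png

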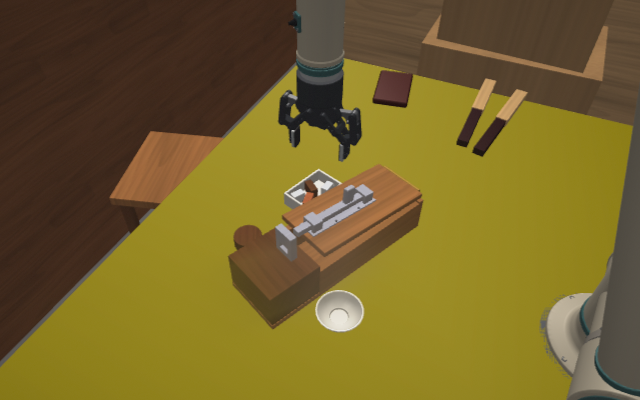

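The scene view shows the press near (345,200), with the keeper at about (348,217), the tab at (335,157) and the dark deck at (350,230). The side view shows the keeper at (287,242) and the tab at (349,195). I'll enlarge both.

```bash
python3 - <<'E'
import cv2,numpy as np
a=cv2.imread("pics/scene0.png")[115:290,280:410]; b=cv2.imread("pics/side0.png")[155:330,220:430]
a=cv2.resize(a,None,fx=3,fy=3.0,interpolation=2)[:, :]; b=cv2.resize(b,None,fx=2,fy=2,interpolation=2)
a=cv2.resize(a,(390,525)); c=np.zeros((525,800,3),np.uint8); c[:,:390]=a; b=cv2.resize(b,(410,342)); c[:342,390:]=b
cv2.imwrite("pics/c1.png",c)
E
```

```text
(no output)
```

View pics/c1.png

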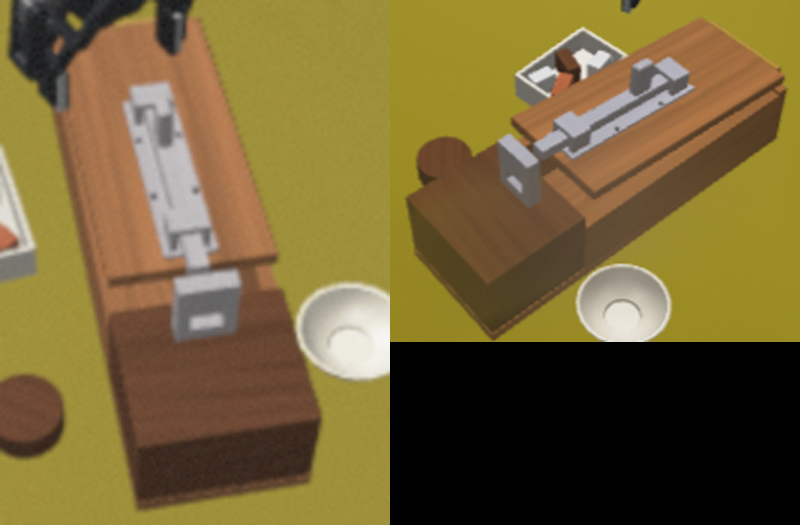

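```bash
cat > h.py <<'E'
import numpy as np
from scipy.spatial.transform import Rotation as R
from rig import eyes
def ray(n,p,info=None):
    i=info or eyes.camera_info(n); q=i["orientation"]
    d=R.from_quat(np.r_[q[1:],q[0]]).apply([(p[0]-i["cx"])/i["fx"],(p[1]-i["cy"])/i["fy"],1])
    return i["eye"],d/np.linalg.norm(d)
def tri(r):
    A=sum(np.eye(3)-np.outer(d,d) for e,d in r); b=sum((np.eye(3)-np.outer(d,d))@e for e,d in r)
    x=np.linalg.solve(A,b); return x,[round(np.linalg.norm(np.cross(x-e,d))*1e3,1) for e,d in r]
def plane(r,z): e,d=r; return e+d*(z-e[2])/d[2]
E
python3 - <<'E'
from h import *
np.set_printoptions(precision=4,suppress=True)
S=lambda x,y:(280+x/3,115+y/3)
D=lambda x,y:(220+(x-390)/1.952,155+y/1.952)
P={"F1":((137,446),(407,199)),"F2":((320,417),(491,282)),"N2":((287,290),(585,223)),"N1":((110,318),(490,150)),"tab":((165,102),(642,66)),"keepTopMid":((205,282),(519,150)),
"hingeR":((200,20),(782,72)),}
for k,(a,b) in P.items():
    ra,rb=ray("scene",S(*a)),ray("side",D(*b))
    print(k,*tri([ra,rb]),plane(ra,.092),plane(rb,.092))
E
```

```text
F1 [0.6747 0.1751 0.0866] [np.float64(0.1), np.float64(0.1)] [0.6765 0.1776 0.092 ] [0.6718 0.1787 0.092 ]
F2 [0.557  0.2269 0.0886] [np.float64(2.1), np.float64(2.1)] [0.5594 0.2306 0.092 ] [0.5557 0.2264 0.092 ]
N2 [0.509  0.1313 0.0898] [np.float64(0.4), np.float64(0.4)] [0.5104 0.1329 0.092 ] [0.5083 0.1324 0.092 ]
N1 [0.6323 0.0835 0.0898] [np.float64(4.4), np.float64(4.4)] [0.6314 0.0797 0.092 ] [0.6309 0.0907 0.092 ]
tab [ 0.5157 -0.0154  0.164 ] [np.float64(1.2), np.float64(1.2)] [ 0.474  -0.0701  0.092 ] [ 0.5413 -0.0863  0.092 ]
keepTopMid [0.5809 0.122  0.1462] [np.float64(1.1), np.float64(1.1)] [0.5555 0.0929 0.092 ] [0.605  0.0783 0.092 ]
hingeR [ 0.4004 -0.1236  0.1048] [np.float64(3.3), np.float64(3.3)] [ 0.3943 -0.1298  0.092 ] [ 0.4022 -0.1422  0.092 ]
```

The enlarged crops show the keeper mouth and deck corners clearly. Triangulation gives a deck height of about 0.089 (0.092 expected) and a tab top at about 0.164 (0.164 expected with the lid up). The case y axis is at about 65° in world. Next is a wrist picture from where the arm is.

```bash
python3 - <<'E'
from h import *
import cv2
i=eyes.camera_info("wrist");print(i)
cv2.imwrite("pics/w0.png",eyes.get_image("wrist")[...,::-1])
E
```

```text
{'fx': 291.8748458505592, 'fy': 291.8748458505592, 'cx': 318.8197834039657, 'cy': 198.65008267166354, 'eye': array([0.57477979, 0.07871222, 0.37316587]), 'orientation': array([ 1.55260324e-01,  9.87872895e-01,  1.22493479e-04, -1.16658880e-03])}
```

View pics/w0.png

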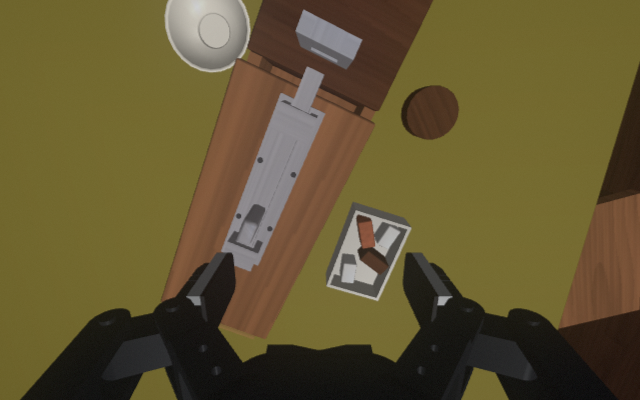

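The wrist view shows the bolt axis running from about (240,260) to (313,72), the tab near (250,228) and the keeper at (330,40) with its mouth at about (325,52). I'll zoom in on the tab and keeper.

```bash
python3 - <<'E'
import cv2,numpy as np
w=cv2.imread("pics/w0.png"); f=lambda r:cv2.resize(r,(400,400),interpolation=2)
s=cv2.imread("pics/scene0.png"); d=cv2.imread("pics/side0.png")
g=lambda r:cv2.resize(r,(200,200),interpolation=2)
top=np.hstack([f(w[190:290,200:300]),f(w[0:100,280:380])])
bot=np.hstack([g(s[135:175,315:355]),g(s[190:230,325:365]),g(d[180:220,325:365]),g(d[220:260,265:305])])
cv2.imwrite("pics/c2.png",np.vstack([top,bot]))
E
```

```text
(no output)
```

View pics/c2.png

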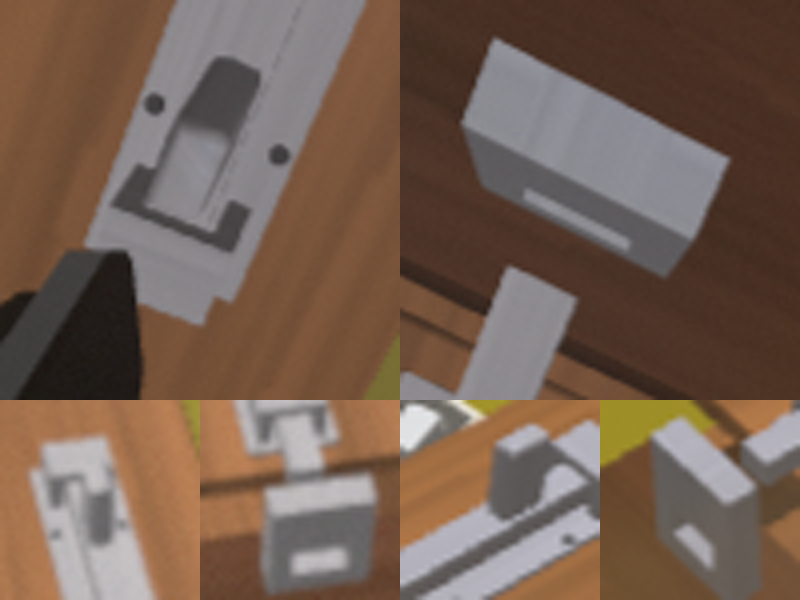

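```bash
python3 - <<'E'
from h import *
np.set_printoptions(precision=4,suppress=True)
T=[ray("scene",(334.4,149.4)),ray("side",(349.6,187.6)),ray("wrist",(247.5,233))]
K=[ray("scene",(348.8,208.6)),ray("side",(286,231.8)),ray("wrist",(328.6,34.8))]
for n,r in(("tab",T),("keep",K)): print(n,tri(r),tri(r[:2]),tri(r[1:]),tri(r[::2]))
print(plane(T[2],.164),plane(K[2],.148),plane(ray("wrist",(280+(495+728-800)/8,(38+158)/8)),.148))
a,b=[plane(ray("wrist",p),.148)for p in((303.75,9.5),(362,39.5))];print(a-b,np.degrees(np.arctan2(*(b-a)[1::-1])))
# lid side edges
for z in(.1,):
  for p,q in(((237,60),(165,290)),((374,123),(266,338))):
    a,b=[plane(ray("wrist",x),z)for x in(p,q)];print(a,b,np.degrees(np.arctan2(*(a-b)[1::-1])))
E
```

```text
tab (array([ 0.5169, -0.0177,  0.1629]), [np.float64(0.8), np.float64(0.7), np.float64(1.3)]) (array([ 0.5163, -0.0174,  0.1634]), [np.float64(0.3), np.float64(0.3)]) (array([ 0.5173, -0.0189,  0.1615]), [np.float64(0.8), np.float64(0.8)]) (array([ 0.5188, -0.0152,  0.1668]), [np.float64(0.7), np.float64(0.7)])
keep (array([0.5806, 0.1237, 0.1487]), [np.float64(0.7), np.float64(1.2), np.float64(0.6)]) (array([0.5804, 0.1229, 0.1478]), [np.float64(0.8), np.float64(0.8)]) (array([0.5803, 0.1236, 0.1497]), [np.float64(0.8), np.float64(0.8)]) (array([0.5811, 0.1242, 0.1484]), [np.float64(0.0), np.float64(0.0)])
[ 0.5185 -0.0171  0.164 ] [0.5811 0.1243 0.148 ] [0.5839 0.1305 0.148 ]
[-0.0399  0.018   0.    ] -24.297997614552337
[0.5044 0.1149 0.1   ] [ 0.4057 -0.1146  0.1   ] 66.73267492746989
[0.6243 0.0628 0.1   ] [ 0.5128 -0.1797  0.1   ] 65.29801587248653
```

Call:
servo_tool(series="-0.005 -0.02 0.01 0 0 8 0; -0.011 -0.04 0.02 0 0 16 0; -0.016 -0.0565 0.03 0 0 24.3 0; -0.016 -0.0565 0.03 0 0 24.3 0")

```text
clock: 0.55
position: [0.5153, -0.016, 0.1999]
ee_rot: [-0.002, 0.84, 0.542, -0.002]
contact_force: [-0.1, 0.1, -0.2]
width: 0.0854
gripper_force: 0.0
```

Call:
servo_tool(series="0 0 0 0 3.7 0 0.3; 0 0 0 0 3.7 0 0.5; 0 0 0 0 3.7 0 0.5")

```text
clock: 0.85
position: [0.5194, -0.0163, 0.2017]
ee_rot: [-0.017, 0.839, 0.542, 0.027]
contact_force: [0.5, 0.8, -0.1]
width: 0.0442
gripper_force: 0.0
```

```bash
python3 - <<'E'
from h import *
from rig import manip
import cv2
np.set_printoptions(precision=4,suppress=True)
s=manip.get_state(); q=s["ee_rot"];M=R.from_quat(np.r_[q[1:],q[0]]).as_matrix()
print(s["clock"],s["position"],M,s["width"],s["contact_force"])
d=np.array([.518,-.0158,.1305])-s["position"];print("tool shift",M.T@d)
i=eyes.camera_info("wrist");im=eyes.get_image("wrist")
# expected tab top pixel
for p in([.517,-.0177,.163],[.5806,.1237,.1487]):
  o=i["orientation"];c=R.from_quat(np.r_[o[1:],o[0]]).inv().apply(np.array(p)-i["eye"]);print(c[0]/c[2]*i["fx"]+i["cx"],c[1]/c[2]*i["fy"]+i["cy"])
cv2.imwrite("pics/w1.png",im[...,::-1])
E
```

```text
0.85 [ 0.5194 -0.0163  0.2017] [[ 0.41    0.9117  0.0275]
 [ 0.9098 -0.4109  0.058 ]
 [ 0.0642  0.0012 -0.9979]] 0.04417788350486948 [ 0.4866  0.7919 -0.0819]
tool shift [-0.0047 -0.0016  0.0711]
316.55676639464053 233.62775669244945
315.981276447485 -19.82560077542331
```

View pics/w1.png

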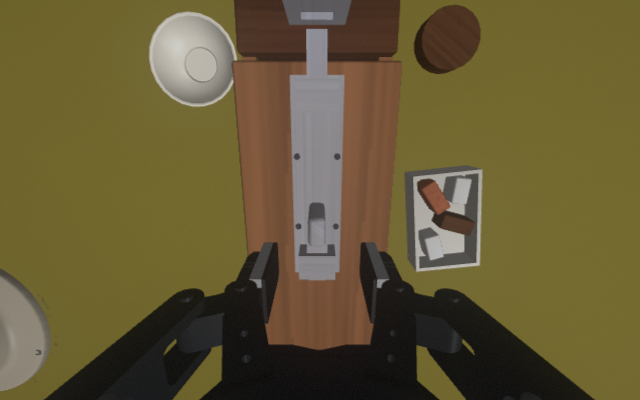

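The tab top shows at (317,233), exactly where I predicted it, and the fingers straddle it and are aligned. I'll descend and grip.

Call:
servo_tool(series="-0.0047 -0.0016 0.025 0 0 0 0.5; -0.0047 -0.0016 0.045 0 0 0 0.5; -0.0047 -0.0016 0.06 0 0 0 0.5; -0.0047 -0.0016 0.071 0 0 0 0.5; -0.0047 -0.0016 0.071 0 0 0 0.5")

```text
clock: 1.4
position: [0.5165, -0.0149, 0.1288]
ee_rot: [-0.018, 0.839, 0.543, 0.026]
contact_force: [-0.4, -0.8, -0.4]
width: 0.0429
gripper_force: 0.0
```

Call:
servo_tool(series="0 0 0 0 0 0 1; 0 0 0 0 0 0 1; 0 0 0 0 0 0 1; 0 0 0 0 0 0 1; 0 0 0 0 0 0 1", squeeze=60)

```text
clock: 1.9
position: [0.518, -0.0156, 0.1312]
ee_rot: [-0.017, 0.84, 0.542, 0.028]
contact_force: [1.4, 0.6, 4.5]
width: 0.0115
gripper_force: 60.2
```

Call:
servo_tool(series="0.0003 0 0.003 0 -1 0 1; 0.0006 0 0.006 0 -2 0 1; 0.0008 0 0.0085 0 -3 0 1; 0.001 0 0.011 0 -4 0 1; 0.001 0 0.011 0 -4 0 1")

```text
clock: 2.4
position: [0.5188, -0.0137, 0.1202]
ee_rot: [0.003, 0.84, 0.543, -0.002]
contact_force: [0.4, 0.4, 8.8]
width: 0.0115
gripper_force: 61.0
```

```bash
cat > st.py <<'E'
from h import *
from rig import manip
np.set_printoptions(precision=4,suppress=True)
s=manip.get_state(); q=s["ee_rot"];M=R.from_quat(np.r_[q[1:],q[0]]).as_matrix()
print(s["clock"],s["position"],"toolforce",M.T@s["contact_force"],"moment",M.T@s["moment"],"pitch",np.arctan2(M[2,0],-M[2,2]),s["width"],s["gripper_force"],"along",s["position"][:2]@[.4115,.9114]-np.array([.518,-.0156])@[.4115,.9114])
E
python3 st.py
```

```text
2.4 [ 0.5188 -0.0137  0.1202] toolforce [ 0.4595  0.2254 -8.7834] moment [ 0.1052 -0.024   0.0623] pitch -0.005545586980844599 0.011494413016354529 61.0070013999939 along 0.002061088381199422
```

Call:
servo_tool(series="0.004 0 0 0 0 0 1; 0.008 0 0 0 0 0 1; 0.011 0 0 0 0 0 1; 0.013 0 0 0 0 0 1; 0.013 0 0 0 0 0 1")

```text
clock: 2.9
position: [0.5239, -0.0025, 0.1201]
ee_rot: [0.003, 0.84, 0.543, -0.002]
contact_force: [-0.5, -0.9, 7.2]
width: 0.0109
gripper_force: 60.8
```

```bash
python3 st.py
```

```text
2.9 [ 0.5239 -0.0025  0.1201] toolforce [-1.0787 -0.0398 -7.1811] moment [ 0.085  -0.1462  0.0361] pitch -0.006041908608836413 0.010904264414904481 60.839195251464844 along 0.014388819957775856
```

Call:
servo_tool(series="0.001 0 0 0 0 0 1; 0.002 0 0 0 0 0 1; 0.003 0 0 0 0 0 1; 0.004 0 0 0 0 0 1; 0.004 0 0 0 0 0 1")

```text
clock: 3.4
position: [0.5254, 0.0009, 0.1201]
ee_rot: [0.003, 0.84, 0.543, -0.002]
contact_force: [-0.3, -1.6, 6.6]
width: 0.0111
gripper_force: 60.8
```

```bash
python3 st.py
```

```text
3.4 [0.5254 0.0009 0.1201] toolforce [-1.5859  0.3803 -6.556 ] moment [ 0.0554 -0.1361  0.0461] pitch -0.006413393652163374 0.011092342356430335 60.82335591316223 along 0.018091691063054388
```

Call:
servo_tool(series="0.001 0 0 0 0 0 1; 0.002 0 0 0 0 0 1; 0.003 0 0 0 0 0 1; 0.004 0 0 0 0 0 1; 0.004 0 0 0 0 0 1")

```text
clock: 3.9
position: [0.5271, 0.0045, 0.12]
ee_rot: [0.003, 0.84, 0.543, -0.002]
contact_force: [0.4, -1.8, 6.0]
width: 0.0109
gripper_force: 60.8
```

```bash
python3 st.py
```

```text
3.9 [0.5271 0.0045 0.12  ] toolforce [-1.4811  1.1591 -5.9623] moment [ 0.0395 -0.157  -0.0158] pitch -0.006426677784287875 0.0108865289580299 60.80463767051697 along 0.022059689800522447
```

Call:
servo_tool(series="0.0015 0 0 0 0 0 1; 0.003 0 0 0 0 0 1; 0.0045 0 0 0 0 0 1; 0.006 0 0 0 0 0 1; 0.006 0 0 0 0 0 1")

```text
clock: 4.4
position: [0.5296, 0.0101, 0.1199]
ee_rot: [0.003, 0.84, 0.543, -0.002]
contact_force: [0.3, -2.1, 5.1]
width: 0.0113
gripper_force: 60.8
```

```bash
python3 st.py
```

```text
4.4 [0.5296 0.0101 0.1199] toolforce [-1.7982  1.1872 -5.1185] moment [ 0.053  -0.184   0.0687] pitch -0.006363107752572769 0.01131335020113357 60.78036904335022 along 0.02815418447649065
```

Call:
servo_tool(series="0.003 0 0 0 0 0 1; 0.006 0 0 0 0 0 1; 0.009 0 0 0 0 0 1; 0.012 0 0 0 0 0 1; 0.012 0 0 0 0 0 1")

```text
clock: 4.9
position: [0.5346, 0.0212, 0.1198]
ee_rot: [0.003, 0.84, 0.543, -0.002]
contact_force: [0.5, -1.5, 5.7]
width: 0.0114
gripper_force: 60.7
```

```bash
python3 st.py
```

```text
4.9 [0.5346 0.0212 0.1198] toolforce [-1.19    1.0885 -5.6674] moment [ 0.0101 -0.1096  0.0307] pitch -0.00605153022774263 0.011400095833827586 60.66007375717163 along 0.04038844991508456
```

Call:
servo_tool(series="0.002 0 0 0 0 0 1; 0.004 0 0 0 0 0 1; 0.005 0 0 0 0 0 1; 0.006 0 0 0 0 0 1; 0.006 0 0 0 0 0 1")

```text
clock: 5.4
position: [0.5369, 0.0262, 0.1197]
ee_rot: [0.003, 0.84, 0.543, -0.002]
contact_force: [0.1, -3.1, 5.3]
width: 0.0109
gripper_force: 60.6
```

```bash
python3 st.py; python3 - <<'E'
from h import *
import cv2
w=eyes.get_image("wrist")[0:150,240:400]; s=eyes.get_image("side")[170:270,250:390]
cv2.imwrite("pics/c3.png",np.vstack([cv2.resize(w,(400,300),interpolation=2),cv2.resize(s,(400,286),interpolation=2)])[...,::-1])
E
```

```text
5.4 [0.5369 0.0262 0.1197] toolforce [-2.8021  1.3429 -5.3121] moment [-0.0776 -0.3067  0.0478] pitch -0.006820635256241546 0.010948112841638893 60.633591413497925 along 0.04591460912089124
```

View pics/c3.png

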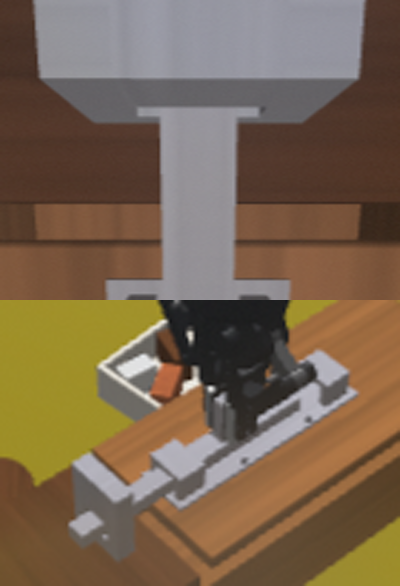

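The bolt passes through the keeper and its tip sticks out the far side (side crop at about (85,525)). I'll push until it stops.

Call:
servo_tool(series="0.001 0 0 0 0 0 1; 0.002 0 0 0 0 0 1; 0.003 0 0 0 0 0 1; 0.003 0 0 0 0 0 1")

```text
clock: 5.9
position: [0.5369, 0.0263, 0.1195]
ee_rot: [0.004, 0.84, 0.543, -0.005]
contact_force: [-2.5, -10.7, 5.6]
width: 0.0111
gripper_force: 60.8
```

```bash
python3 st.py
```

```text
5.9 [0.5369 0.0263 0.1195] toolforce [-10.8253   2.0638  -5.4265] moment [-0.2321 -1.3227  0.1273] pitch -0.012540998676748117 0.011066799003592597 60.831937193870544 along 0.04595108520145502
```

The bolt is at its stop: 44 mm of travel, 11 N push-back and no further motion. I'll relieve the push, open and retreat.

Call:
servo_tool(series="-0.001 0 0 0 0 0 1; -0.002 0 -0.001 0 0 0 1; -0.002 0 -0.001 0 0 0 0.8; -0.002 0 -0.001 0 0 0 0.5; -0.002 0 -0.001 0 0 0 0.5")

```text
clock: 6.4
position: [0.5362, 0.0285, 0.1195]
ee_rot: [0.001, 0.84, 0.542, -0.003]
contact_force: [-0.1, 0.4, 0.7]
width: 0.0425
gripper_force: 0.0
```

Call:
servo_tool(series="0 0 0 0 0 0 0.5; 0 0 -0.02 0 0 0 0.5; 0 0 -0.05 0 0 0 0.5; 0 0 -0.08 0 0 0 0.5; 0 0 -0.08 0 0 0 0.5")

```text
clock: 6.9
position: [0.5396, 0.0285, 0.2041]
ee_rot: [0.004, 0.84, 0.543, 0.001]
contact_force: [0.7, -0.4, -0.5]
width: 0.0427
gripper_force: 0.0
```

```bash
python3 st.py; python3 - <<'E'
from h import *
import cv2
w=eyes.get_image("wrist"); s=eyes.get_image("side")[150:300,220:440]
cv2.imwrite("pics/c4.png",np.vstack([cv2.resize(w,(440,275)),cv2.resize(s,(440,300),interpolation=2)])[...,::-1])
E
```

```text
6.9 [0.5396 0.0285 0.2041] toolforce [-0.042   0.771   0.5048] moment [-0.0391  0.0092 -0.0096] pitch -0.002101425007555037 0.04270870205629803 0.0 along 0.049082110945367935
```

View pics/c4.png

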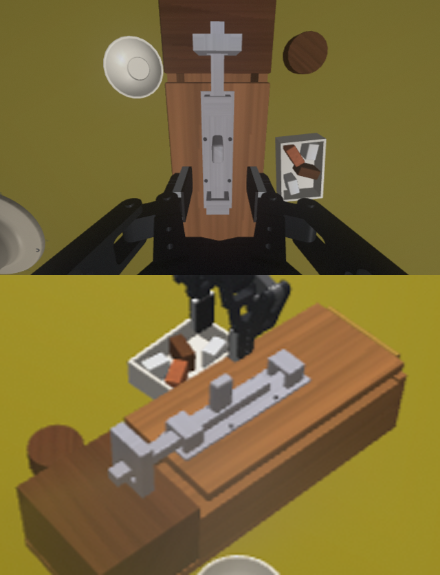

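The bolt holds the lid down, with its tip standing out beyond the keeper. The tin, dish and tray haven't moved. I'll check the stroke numerically.

```bash
python3 - <<'E'
from h import *
import cv2
w=eyes.get_image("wrist")
f=lambda r:cv2.resize(r,(400,400),interpolation=2)
cv2.imwrite("pics/c5.png",np.hstack([f(w[180:260,276:356]),f(w[20:100,276:356])])[...,::-1])
print(eyes.camera_info("wrist"))
E
```

```text
{'fx': 291.8748458505592, 'fy': 291.8748458505592, 'cx': 318.8197834039657, 'cy': 198.65008267166354, 'eye': array([0.56893903, 0.10102937, 0.34158426]), 'orientation': array([ 0.15452137,  0.96531645, -0.20770502, -0.03385161])}
```

View pics/c5.png

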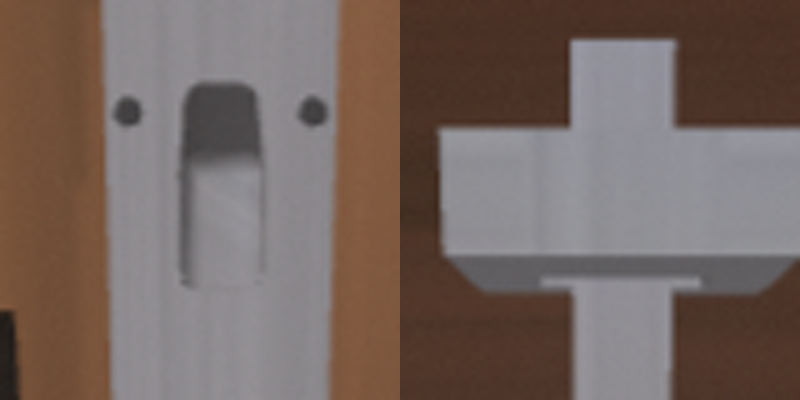

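The tab top centre is at (321,224), the keeper top centre at (321,58) and the bolt tip edge at row 27.6.

```bash
python3 - <<'E'
from h import *
a=plane(ray("wrist",(321,224.2)),.153);b=plane(ray("wrist",(320.8,58.3)),.1487);c=plane(ray("wrist",(320.8,27.6)),.117)
print(np.linalg.norm((b-a)[:2]),"want .107",np.linalg.norm((c-b)[:2]),"want .023")
E
```

```text
0.10616752279742496 want .107 0.023111607219193912 want .023
```

Both distances match a fully home bolt, so I'll hand in.

```bash
python3 -c "
from rig import manip
print(manip.sign_off())"
```

```text
the job is handed in; nothing more can be done
None
```

The fan press is bolted shut: the bolt is fully home through the keeper and holds the lid down on its own. The tin, dish and tray were left where they were, and the job is handed in.

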